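Refill the nut dispenser and hold its sprung gate open at the mark

TASK

Tip the three walnuts out of the blue cup into the clear hopper of the nut dispenser and stand the empty cup upright on its cork coaster again. Then pull the dispenser's black handle out until its yellow pointer is level with the red mark, so that all the walnuts drop into the white bowl below, and keep holding the handle there: the slide springs shut when let go, so finish with the gripper still holding it at the mark. Leave the bowl, jam jar, tongs tray and stack of dishes where they are.

Things in the scene. Friction and masses are not known exactly. Their poses are not given: they have to be found in the camera images.
- dispenser: Fixed nut dispenser. Origin: centre of its underside on the counter; z up, +x from the handle side to the rear (the handle is pulled to -x). Base 140 x 146 x 8 mm; wooden side walls at y = +-63 to +-73 mm, 118 mm long in x, 155 mm tall. A steel rail (y = 32 to 40 mm, top at z = 85 mm) runs forward from the hopper to x = -219 mm, held there by a thin post.
- hopper_mouth (a point): Centre of the mouth of the dispenser's open clear hopper, 155 mm above the counter, level with its rim; inside 110 mm (dispenser x) by 126 mm (y), walls 4 mm front and rear. Its floor slopes to a 60 x 60 mm outlet 87 mm above the counter, shut by the steel slide gate. Below the gate front and rear are open and the bowl stands on the base.
- slide (a joint): Travel of the dispenser's slide gate in m along the dispenser's -x: 0 shut, up to 0.100. A spring pulls it shut: 1.8 N at 0 plus 90 N/m (about 7 to 9 N at the mark). It does not latch.
- handle: Upright black handle of the slide gate, a post 22 mm (dispenser x) by 24 mm (dispenser y) and 56 mm tall. Origin: centre of its foot, 85 mm above the counter (top at 141 mm), 105 mm in front of the dispenser's centre when shut (its face is 35 mm clear of the hopper's front wall); axes parallel to the dispenser's. Moves with the slide.
- pointer (a point): Tip of the small yellow pointer that sticks out of the foot of the handle to the dispenser's +y side, 28 mm from the handle's centre, at the same x as the handle's centre, 91 mm above the counter.
- mark: Red clip, 5 mm (dispenser x) by 16 by 14 mm tall, fixed on the rail ahead of the handle at 62 to 78 mm of slide travel, differing each time. Axes as the dispenser's. Origin: middle of its 5 mm width, at its edge beside the pointer's path, 80 mm above the counter. Pointer and mark are level when both have the same x along the dispenser.
- bowl: White bowl, rim radius 56 mm, 48 mm tall, loose, standing centred on the dispenser's base plate (8 mm above the counter). Origin: centre of its underside.
- cup: Blue ceramic cup without handle, about 0.22 kg, slightly conical: outer radius 30 mm at the foot, 34 mm at the rim, 85 mm tall, wall 3 mm, floor 5 mm; centre of mass about 37 mm up. Tipped about 115 degrees from upright, the walnuts roll out. Origin: centre of its underside; z along its axis to the mouth. Starts on the coaster with the three walnuts in it.
- coaster: Round cork coaster, radius 50 mm, 6 mm thick, fixed. Origin: centre of its underside, on the counter.
- nut0: One of three small walnuts, 24 x 22 x 22 mm, 12 g. Origin: its centre.
- nut1: One of three small walnuts, 24 x 22 x 22 mm, 12 g. Origin: its centre.
- nut2: One of three small walnuts, 24 x 22 x 22 mm, 12 g. Origin: its centre.
- tongs_tray: Steel tray 194 x 89 mm, 15 mm tall, long along its x, with serving tongs on it. Bystander, loose. Origin: centre of its underside.
- jam_jar: Jam jar, radius 32 mm, 85 mm tall. Bystander, loose. Origin: centre of its underside.
- dish_stack: Stack of white dishes, radius 52 mm, 90 mm tall. Bystander, loose. Origin: centre of its underside.

How it is judged:
By the outcome, as a careful person would: the job done as asked, in the order asked, and still so for the second after the job is handed in, while the arm keeps its last pose, push and grip.
It also fails if it takes over 72 s, if anything falls off the work surface, if the arm or the gripper's body presses on something with over 40 N, if the wrist force passes 120 N, or if a joint passes its speed limit or range.

ROBOT

A 6-joint arm with a two-finger parallel gripper is mounted at the origin on the work surface. World frame = base frame: x ahead of the robot, y to its left, z up, the work surface at z = 0. Lengths are in mm, angles in rad, forces in N, time in s.
With the tool pointing down it reaches from about 350 to 875 mm from the base axis. Payload 4.2 kg.
Tool frame: the origin (TCP) lies between the finger pads; the fingertips stand 17 mm ahead of it and the grasp point (between the pads) lies 2 mm behind it; z points along the fingers, y is the line along which they close (so a half turn about z gives the same grasp; the last joint's range is limited). The gripper opens to 85 mm and grips with 20 to 120 N. Pads are 22 mm wide; open, the fingers measure 114 mm over their backs; the gripper's body (76 mm by 85 mm) begins 54 mm behind the grasp point. The pads swing forward as they close: fully open they stand 13 mm farther back than shut.
Start: joints at [-0.967, 0.385, 0.008, 0, -1.194, -0.259], TCP at [211.27, -588.187, 248.312] pointing down, gripper open.
Joint ranges: [-3.14, 3.14], [-1.21, 2.06], [-1.07, 1.41], [-3.16, 2.05], [-2.99, -0.16], [-3.1, 3.1]. Speed limits (rad/s): [2.79, 2.79, 3.14, 3.14, 3.14, 3.14].

INTERFACE

Orientations are given as a unit quaternion [x, y, z, w].
In Python, from bench import arm, camrig, job gives the robot as it stands (arm), with the cameras (camrig) and the job (job).
- The arm moves only by the shell command python3 jog.py 'ROWS' [OPENING]. ROWS is 1 to 10 rows, parted by semicolons, with the numbers parted by spaces; each row has 6 numbers: dx, dy, dz in mm, then a rotation vector rx, ry, rz in rad; each row is the pose to reach, as a shift and turn from the pose commanded when the command began, along the tool's axes at that moment; what a row does not reach only later rows make up. A row lasts 1/10 s, in which the tool goes at most 50 mm and 0.15 rad, less where a joint would pass 70% of its speed; a pose out of reach is approached as far as the arm can. OPENING is the finger opening in mm, set as the command begins (- or left out keeps the last). The fingers move at their own pace and stop on an object; the grip force is fixed at half the most. Time passes only in rows, so rows that do not move let the fingers close. It prints the time, the measured TCP pose, the force, the opening and the grip force at its end. Input that does not fit is refused with a message, and nothing moves.
- arm.read_state(): the state, without advancing time (a new reading comes with each control period).
- camrig.get_image(name): name is "scene" or "top"; returns the picture (420x560x3 uint8, blue, green, red); there is no depth.
- camrig.get_calibration(name): a dict with "K" (3x3 intrinsics, pixels), "D" ([k1, k2, p1, p2, k3] as OpenCV has them; the pictures are not rectified), "rvec" (rotation vector, rad) and "tvec" (3), from world to camera coordinates, as OpenCV has them. Camera axes: x right, y down, z forward; pixel columns grow to the right and rows downward; lengths in mm; the calibration is good to about 2 mm. A picture is of the moment at which its call begins. get_calibration takes no time and is no camera call.
- job.job_done(): hands the job in; it is judged then, once.
The state is a dict: "clock": time; "joints": joint angles; "joint_vel": joint speeds; "joint_efforts": joint torques, N m; "position": TCP position; "ee_rot": TCP orientation; "contact_force": force on the tool from outside, world axes, zero at the start; "wrist_torque": the same for the moment, N m; "gripper_width": finger opening in mm; "grasp_force": force on a finger pad.
Only numpy, scipy, OpenCV 4.12 (cv2) and the standard library are available. Lean on these libraries where they do the work, as an engineer would, in place of code of your own. Each camera call takes 0.05 s, during which the arm holds its last target. There are 200 camera calls.

## Working session

There is one attempt and no reset: what is moved stays moved. The work goes in short steps, Python scripts to look and compute and a shell command to move; the robot and the scene stay as the last step left them, time stands still between calls to the robot, and variables do not carry over. Pictures are saved under pics/ and viewed, at most 10 in all, crops included, and the job is handed in when it is done.

```bash
ls; mkdir -p pics
python3 - <<'E'
from bench import arm, camrig, job
import cv2
for n in("scene","top"):
    cv2.imwrite(f"pics/{n}0.png",camrig.get_image(n)); c=camrig.get_calibration(n); print(n,c)
s=arm.read_state(); print(s)
E
```

```text
bench.py
jog.py
pics
scene {'K': array([[434.73359114,   0.        , 281.64893506],
       [  0.        , 434.73359114, 206.76800786],
       [  0.        ,   0.        ,   1.        ]]), 'D': array([-0.07256781,  0.        ,  0.        ,  0.        ,  0.        ]), 'rvec': array([ 1.88279927,  1.12370734, -0.61107229]), 'tvec': array([-282.98108864, -171.93030772, 1442.0293481 ])}
top {'K': array([[463.15393749,   0.        , 276.1534697 ],
       [  0.        , 463.15393749, 207.56918707],
       [  0.        ,   0.        ,   1.        ]]), 'D': array([0.01462113, 0.        , 0.        , 0.        , 0.        ]), 'rvec': array([ 2.15483102, -2.19810317,  0.15360716]), 'tvec': array([-12.11713168, 593.50114743, 906.273571  ])}
{'clock': 0.1, 'joints': array([-9.67400918e-01,  3.85474436e-01,  6.73233643e-03, -4.28915813e-04,
       -1.19398856e+00, -2.58614507e-01]), 'joint_vel': array([-0.00079012, -0.00255475,  0.00463229,  0.0012977 , -0.00321843,
        0.00111515]), 'joint_efforts': array([ 2.71288891e-04, -3.93320739e+01,  1.88929600e+01,  4.19783413e+00,
       -2.52548227e-03,  2.10979778e-06]), 'position': array([ 211.09823337, -587.74194012,  247.32318951]), 'ee_rot': array([-1.71459840e-01,  9.85190615e-01,  9.61993812e-04, -2.22960235e-04]), 'contact_force': array([-0.32886789,  1.19410886,  0.38505172]), 'wrist_torque': array([-0.00774888, -0.02393753, -0.02097794]), 'grasp_force': 0.0, 'gripper_width': 85.55039042537796}
```

View pics/scene0.png

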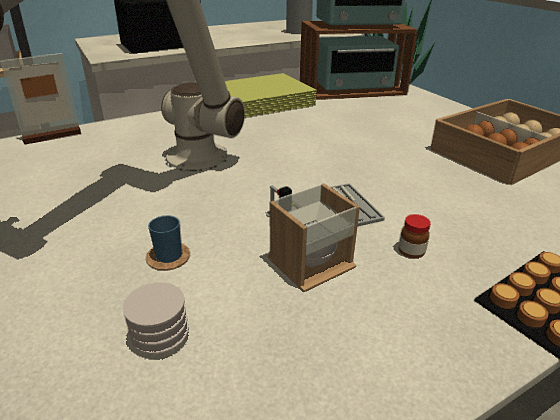

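View pics/top0.png

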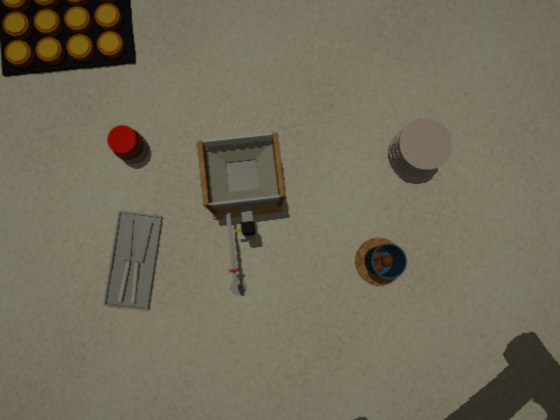

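The scene view shows the cup at (165,240), the dispenser at (312,240) and its handle at (285,192). In the top view the cup rim is at about (387,260), the coaster at (380,261), the handle at (249,228), the red mark at (233,269) and the hopper at (242,172).

```bash
cat > h.py <<'E'
import cv2,numpy as np
from bench import arm, camrig, job
from scipy.spatial.transform import Rotation as R
C={n:camrig.get_calibration(n) for n in("scene","top")}
def ray(n,px):
    c=C[n];M=cv2.Rodrigues(c["rvec"])[0]
    u=cv2.undistortPoints(np.array(px,float).reshape(1,1,2),c["K"],c["D"])[0,0]
    return -M.T@c["tvec"], M.T@np.r_[u,1]
def onz(px,z,n="top"):
    o,d=ray(n,px); return o+d*(z-o[2])/d[2]
def proj(P,n="top"):
    c=C[n];return cv2.projectPoints(np.array(P,float).reshape(-1,3),c["rvec"],c["tvec"],c["K"],c["D"])[0][:,0]
def blobs(img,lo,hi,mina=8):
    m=cv2.inRange(cv2.cvtColor(img,cv2.COLOR_BGR2HSV),np.array(lo),np.array(hi))
    k,l,s,c=cv2.connectedComponentsWithStats(m)
    return m,[(s[i].tolist(),c[i].round(1).tolist()) for i in range(1,k) if s[i][4]>=mina]
E
python3 - <<'E'
from h import *
t=cv2.imread("pics/top0.png");s=cv2.imread("pics/scene0.png")
print("o",[ray(n,(280,210))[0].round() for n in C])
for nm,lo,hi in [("red",(0,170,120),(6,255,255)),("yel",(22,120,120),(35,255,255)),("blue",(95,90,30),(120,255,255)),("wood",(7,110,70),(20,255,255)),("black",(0,0,0),(180,255,32))]:
    for n,i in(("top",t),("scene",s)):
        print(nm,n,[b for b in blobs(i,lo,hi)[1] if 100<b[1][0]<460 and b[1][1]>100])
a=cv2.resize(t[125:300,190:300],None,fx=4.5,fy=4.5,interpolation=cv2.INTER_CUBIC)[:600]
b=cv2.resize(t[225:300,345:420],None,fx=4,fy=4,interpolation=cv2.INTER_CUBIC)
im=np.zeros((600,800,3),np.uint8);im[:a.shape[0],:a.shape[1]]=a;im[:300,500:800]=b
b=s[175:225,255:325];im[300:600,500:800]=cv2.resize(b,(420,300))[:,:300]
cv2.imwrite("pics/c1.png",im)
E
```

```text
o [array([1286., -387.,  621.]), array([488.,   4., 967.])]
red top [([108, 125, 27, 28, 588], [121.0, 138.7]), ([230, 269, 7, 3, 12], [232.9, 270.1])]
red scene [([406, 215, 24, 13, 243], [417.5, 221.0])]
yel top [([234, 229, 6, 3, 12], [236.5, 230.2])]
yel scene []
blue top [([371, 245, 35, 33, 271], [385.5, 264.2]), ([388, 244, 10, 4, 10], [392.5, 245.1]), ([399, 248, 4, 5, 8], [400.5, 250.0])]
blue scene [([149, 216, 33, 46, 729], [165.8, 238.1])]
wood top [([272, 133, 13, 64, 358], [278.3, 165.5]), ([197, 141, 12, 65, 341], [202.5, 172.7]), ([213, 214, 3, 5, 10], [213.7, 216.6]), ([356, 238, 37, 48, 532], [367.8, 258.0]), ([375, 252, 5, 5, 20], [377.0, 254.2]), ([385, 257, 6, 6, 24], [387.6, 259.4]), ([375, 264, 6, 5, 24], [377.7, 266.0])]
wood scene [([435, 126, 11, 5, 19], [439.9, 128.1]), ([270, 184, 90, 107, 2211], [312.9, 248.5]), ([335, 199, 10, 13, 64], [339.6, 204.9]), ([402, 226, 27, 15, 144], [417.0, 235.5]), ([299, 230, 3, 7, 9], [300.0, 232.6]), ([146, 244, 43, 26, 386], [168.7, 260.2]), ([268, 255, 5, 6, 12], [269.8, 257.8]), ([274, 254, 3, 8, 9], [274.4, 257.4])]
black top [([122, 141, 22, 19, 63], [136.0, 152.7]), ([211, 209, 5, 4, 9], [213.1, 210.4]), ([241, 222, 14, 14, 161], [248.0, 228.3]), ([377, 245, 28, 32, 412], [394.1, 259.6]), ([365, 247, 13, 29, 146], [369.5, 261.4])]
black scene [([211, 98, 19, 11, 36], [219.7, 104.5]), ([204, 103, 6, 5, 11], [206.4, 105.2]), ([226, 110, 18, 25, 115], [234.9, 126.9]), ([175, 132, 5, 6, 12], [176.7, 134.8]), ([190, 134, 20, 6, 39], [199.5, 136.9]), ([181, 137, 8, 3, 10], [184.1, 137.9]), ([279, 187, 13, 10, 89], [284.5, 191.3])]
```

View pics/c1.png

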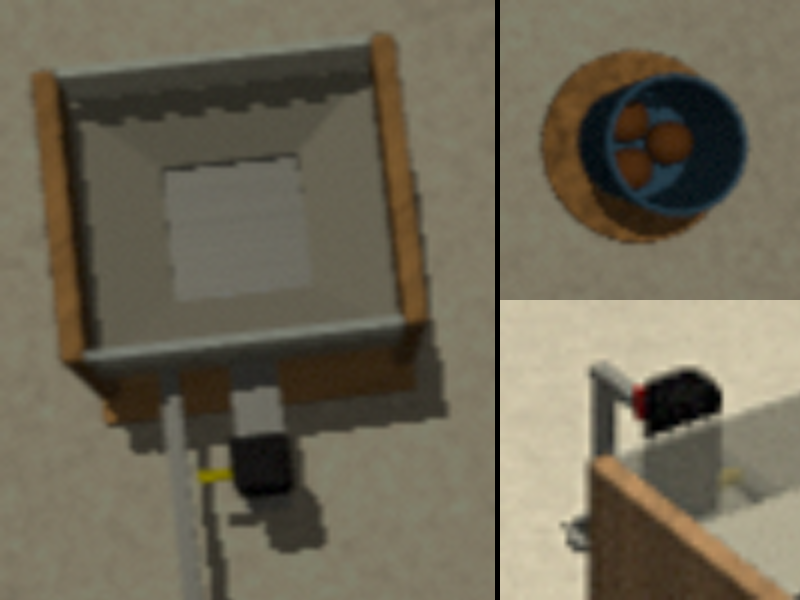

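The crop shows the wall-top ends at about (44,74), (74,358), (384,37) and (416,320). The handle top is at (262,465), the yellow tip at (199,478), the cup rim centre at (678,145) and the coaster centre at (640,146), all in crop pixels.

Run:
```python
from h import *
t=cv2.imread("pics/top0.png")
f=lambda x,y:((x+.5)/4.5+189.5,(y+.5)/4.5+124.5)
P=[onz(f(*p),155)[:2] for p in[(44,74),(74,358),(384,37),(416,320)]]
print(np.round(P,1)); LR,LF,RR,RF=P
print("len",np.linalg.norm(LR-LF),np.linalg.norm(RR-RF),"wid",np.linalg.norm(LR-RR),np.linalg.norm(LF-RF))
c=np.mean(P,0); ax=(LR+RR-LF-RF); yaw=np.arctan2(ax[1],ax[0]); wy=LF+LR-RF-RR; yaw2=np.arctan2(-wy[0],wy[1]); print("disp c",c,yaw,yaw2)
g=lambda x,y:((x-500+.5)/4+344.5,(y+.5)/4+224.5)
print("cup rim",onz(g(678,145),91),"coaster",onz(g(640,146),6), "r", onz(g(678+69,145),91)-onz(g(678,145),91))
ex=np.array([np.cos(yaw),np.sin(yaw)]);ey=np.array([-ex[1],ex[0]])
for n,p,z in[("handletop",(248,227.6),141),("ptr tip",f(199,478),91),("mark",(232.9,270.1),94),("mark80",(235.5,270.1),90)]:
    q=onz(p,z)[:2];print(n,q,(q-c)@ex,(q-c)@ey)
m,b=blobs(t,(0,120,60),(8,255,255),3);print([x for x in b if 220<x[1][0]<245]); print(t[265:275,226:242,2].tolist()); print(t[265:275,226:242,1].tolist())
for n,p,z in[("jar",(121,138),85),("dish",(425,144),90),("post",(238,287),85)]: print(n,onz(p,z))
s=arm.read_state();print(R.from_quat(s["ee_rot"]).as_matrix().round(3))
```

```text
[[701.5 114.2]
 [587.7 102.9]
 [714.7 -21. ]
 [600.4 -31.2]]
len 114.29493597702674 114.7737984611768 wid 135.91128669089383 134.7395918595417
disp c [651.07160188  41.20928239] 0.09399396629832976 0.09572173506655324
cup rim [ 481.3368279  -233.71289107   91.        ] coaster [ 480.61082608 -236.91576698    6.        ] r [ -0.6754511  -32.80303164   0.        ]
handletop [545.98786696  30.27871373] -105.64577158073214 -1.0196196935905864
ptr tip [543.91948347  58.69722104] -105.03778812552483 27.46757259265358
mark [470.50977757  61.04256057] -177.9033269586897 36.69247308050973
mark80 [470.32228954  56.44741378] -178.52126774787527 32.13520690789648
[([229, 269, 10, 3, 25], [233.3, 270.0])]
[[129, 127, 128, 127, 124, 118, 107, 106, 106, 104, 110, 106, 66, 62, 64, 92], [127, 128, 128, 127, 127, 119, 107, 106, 104, 103, 109, 105, 66, 57, 63, 93], [129, 128, 127, 128, 127, 119, 106, 105, 105, 103, 109, 104, 66, 58, 62, 91], [127, 124, 123, 126, 126, 119, 108, 108, 108, 112, 114, 96, 62, 55, 59, 70], [126, 127, 121, 121, 129, 123, 114, 122, 126, 127, 127, 106, 63, 56, 58, 63], [127, 12
[... 628 characters left out ...]
18, 120, 114, 103, 100, 98, 95, 84, 70, 52, 51, 54, 66], [121, 119, 109, 91, 84, 75, 58, 53, 50, 48, 42, 36, 41, 53, 54, 59], [123, 119, 106, 70, 42, 32, 29, 26, 24, 23, 29, 34, 46, 53, 53, 57], [122, 121, 110, 80, 47, 37, 29, 26, 26, 34, 55, 80, 78, 57, 52, 57], [119, 120, 118, 107, 93, 87, 70, 52, 51, 66, 95, 116, 101, 61, 55, 55], [122, 120, 119, 118, 118, 115, 106, 95, 98, 99, 107, 118, 101, 60, 54, 57], [122, 119, 120, 123, 127, 124, 114, 102, 104, 100, 91, 75, 66, 56, 55, 55]]
jar [727.91001085 274.14173075  85.        ]
dish [ 706.26854179 -315.41906216   90.        ]
post [438.70515095  52.41890595  85.        ]
[[-0.941 -0.338 -0.001]
 [-0.338  0.941  0.002]
 [ 0.     0.002 -1.   ]]
```

```bash
cat >> h.py <<'E'
def rot(az,p,roll=0):
    az,p=np.radians([az,p]);o=np.array([np.cos(az),np.sin(az),0]);u=np.array([0,0,1.])
    z=np.cos(p)*o-np.sin(p)*u; x=-(np.sin(p)*o+np.cos(p)*u)
    return R.from_rotvec(-np.radians(roll)*o)*R.from_matrix(np.c_[x,np.cross(z,x),z])
def row(pos,r):
    s=arm.read_state();q=R.from_quat(s["ee_rot"])
    print("row",q.inv().apply(np.array(pos)-s["position"]).round(1),(q.inv()*r).as_rotvec().round(3),"joints",s["joints"].round(2))
E
python3 -c "
from h import *
row((480,-235,200),rot(-26,20))"
```

```text
row [-372.3  241.1   47.8] [ 0.488 -1.154  0.694] joints [-0.97  0.39  0.01 -0.   -1.19 -0.26]
```

```bash
T="";python3 jog.py '-372 241 48 0.488 -1.154 0.694;-372 241 48 0.488 -1.154 0.694;-372 241 48 0.488 -1.154 0.694;-372 241 48 0.488 -1.154 0.694;-372 241 48 0.488 -1.154 0.694;-372 241 48 0.488 -1.154 0.694;-372 241 48 0.488 -1.154 0.694;-372 241 48 0.488 -1.154 0.694;-372 241 48 0.488 -1.154 0.694;-372 241 48 0.488 -1.154 0.694' 85; python3 -c "
from h import *
row((480,-235,200),rot(-26,20));row((484,-237,57),rot(-26,20))"
```

```text
clock: 1.1
position: [437.7, -259.5, 187.5]
ee_rot: [0.111, 0.874, -0.086, 0.466]
contact_force: [-1.4, 1.6, -1.6]
gripper_width: 84.9
grasp_force: 0.0
row [-30.5  34.6  20.5] [ 0.136 -0.231  0.121] joints [-0.74  0.08 -0.57 -1.61 -0.36  0.35]
row [ 86.2  40.4 103.1] [ 0.136 -0.231  0.121] joints [-0.74  0.08 -0.57 -1.61 -0.36  0.35]
```

```bash
python3 jog.py '-30 35 20 0.136 -0.231 0.121;-30 35 20 0.136 -0.231 0.121;-30 35 20 0.136 -0.231 0.121;-30 35 20 0.136 -0.231 0.121;-30 35 20 0.136 -0.231 0.121;-30 35 20 0.136 -0.231 0.121'; python3 -c "
from h import *
row((480,-235,200),rot(-26,20));row((484,-237,57),rot(-26,20))"
```

```text
clock: 1.7
position: [478.3, -235.3, 198.3]
ee_rot: [0.185, 0.8, -0.127, 0.557]
contact_force: [0.0, 0.3, 0.5]
gripper_width: 85.0
grasp_force: 0.0
row [-2.1  1.   0.7] [ 0.002 -0.006 -0.001] joints [-0.94  0.21 -0.85 -2.47 -0.78  1.24]
row [130.4   0.7  54.6] [ 0.002 -0.006 -0.001] joints [-0.94  0.21 -0.85 -2.47 -0.78  1.24]
```

```bash
python3 jog.py '0 0 0 0 0 1.5;0 0 0 0 0 1.5;0 0 0 0 0 1.5;0 0 0 0 0 1.5;0 0 0 0 0 1.5;0 0 0 0 0 1.5;0 0 0 0 0 1.5;0 0 0 0 0 1.5;0 0 0 0 0 1.5;0 0 0 0 0 1.5';  python3 jog.py '0 0 0 0 0 1.5;0 0 0 0 0 1.5;0 0 0 0 0 1.5;0 0 0 0 0 1.5;0 0 0 0 0 1.5;0 0 0 0 0 1.5;0 0 0 0 0 1.5;0 0 0 0 0 1.5;0 0 0 0 0 1.5;0 0 0 0 0 1.5';  python3 -c "
from h import *
F=R.from_euler('z',180,degrees=True)
row((484,-237,100),rot(-26,20)*F);row((484,-237,57),rot(-26,20)*F)"
```

```text
clock: 2.7
position: [479.7, -235.5, 200.9]
ee_rot: [0.679, 0.458, 0.288, 0.496]
contact_force: [-0.2, -0.2, 0.2]
gripper_width: 84.7
grasp_force: 0.0
clock: 3.7
position: [479.7, -235.5, 200.9]
ee_rot: [0.809, -0.128, 0.549, 0.166]
contact_force: [-0.1, -0.1, 0.0]
gripper_width: 85.2
grasp_force: 0.0
row [-92.3 -13.2  38.8] [-0.003  0.     0.138] joints [-0.94  0.21 -0.84 -2.47 -0.78 -1.77]
row [-132.3  -18.8   53.5] [-0.003  0.     0.138] joints [-0.94  0.21 -0.84 -2.47 -0.78 -1.77]
```

```bash
python3 jog.py '0 0 0 -0.003 0 0.138;-20 -3 8 -0.003 0 0.138;-45 -7 19 -0.003 0 0.138;-70 -10 29 -0.003 0 0.138;-92 -13 39 -0.003 0 0.138;-92 -13 39 -0.003 0 0.138';  python3 - <<'E'
from h import *
F=R.from_euler('z',180,degrees=True)
row((484,-237,57),rot(-26,20)*F); print(arm.read_state()["position"])
a=camrig.get_image("top")[150:350,280:500];b=camrig.get_image("scene")[120:320,60:280]
cv2.imwrite("pics/c2.png",cv2.resize(np.hstack([a,b]),None,fx=1.8,fy=1.8,interpolation=2))
E
```

```text
clock: 4.3
position: [483.8, -237.2, 93.2]
ee_rot: [0.801, -0.185, 0.555, 0.126]
contact_force: [0.6, 0.4, -0.1]
gripper_width: 85.2
grasp_force: 0.0
row [-33.8  -0.2  12.8] [-0.003  0.011 -0.002] joints [-0.99  0.66 -0.98 -2.62 -1.26 -1.54]
[ 483.81163559 -237.20210146   93.19091766]
```

View pics/c2.png

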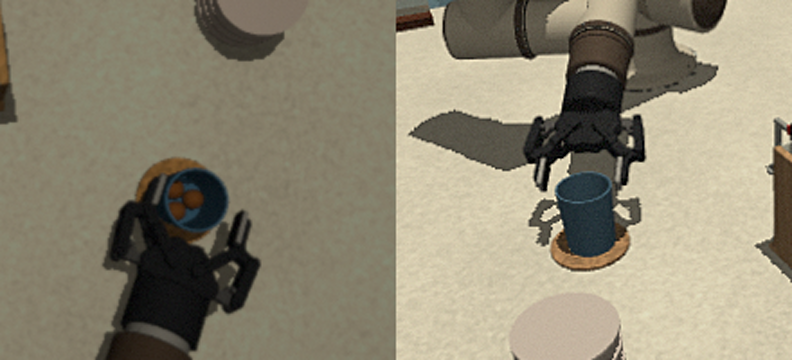

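The top crop shows the fingers straddling the cup, a few mm to its right. The scene crop shows them centred, with tips at (541,188) and (627,180) around the rim at 556–613.

```bash
python3 jog.py '0 -2 0 0 0 0;-12 -2 4 0 0 0;-24 -2 9 0 0 0;-34 -2 13 0 0 0;-34 -2 13 0 0 0';  python3 jog.py '0 0 0 0 0 0;0 0 0 0 0 0;0 0 0 0 0 0;0 0 0 0 0 0;0 0 0 0 0 0;0 0 0 0 0 0;0 0 0 0 0 0;0 0 0 0 0 0' 50
```

```text
clock: 4.9
position: [484.9, -236.6, 64.3]
ee_rot: [0.798, -0.183, 0.559, 0.132]
contact_force: [0.2, 0.3, 0.3]
gripper_width: 85.1
grasp_force: 0.0
clock: 5.7
position: [484.4, -235.8, 65.3]
ee_rot: [0.797, -0.183, 0.56, 0.132]
contact_force: [-2.2, 1.9, 7.4]
gripper_width: 64.7
grasp_force: 64.3
```

```bash
python3 -c "
from h import *
print(arm.read_state()['ee_rot'].tolist(),arm.read_state()['position'])
F=R.from_euler('z',180,degrees=True)
row((484,-236,150),rot(-26,20)*F);row((484,-236,245),rot(-26,20)*F)"
```

```text
[0.7973059165089553, -0.1825620899887707, 0.5600342870788267, 0.1316660779960305] [ 484.42391058 -235.83673115   65.33536583]
row [ 79.6   0.8 -28.9] [ 0.002 -0.004  0.005] joints [-0.99  0.8  -1.   -2.64 -1.42 -1.45]
row [169.    1.3 -61. ] [ 0.002 -0.004  0.005] joints [-0.99  0.8  -1.   -2.64 -1.42 -1.45]
```

```bash
python3 jog.py '8 0 -3 0 0 0;24 0 -9 0 0 0;42 0 -15 0 0 0;60 0 -22 0 0 0;80 0 -29 0 0 0;100 0 -36 0 0 0;122 0 -44 0 0 0;142 0 -51 0 0 0;160 0 -58 0 0 0;169 0 -61 0 0 0'; python3 -c "
from h import *
F=R.from_euler('z',180,degrees=True)
for az in(-26,-10,0): row((657,-30,245),rot(az,20)*F)"
```

```text
clock: 6.7
position: [484.3, -235.5, 244.2]
ee_rot: [0.799, -0.184, 0.558, 0.132]
contact_force: [1.0, -0.2, -2.7]
gripper_width: 64.4
grasp_force: 66.0
row [  24.5 -260.6   59.6] [0.005 0.001 0.006] joints [-0.88  0.07 -0.74 -2.37 -0.58 -2.1 ]
row [  24.5 -260.6   59.6] [ 0.267  0.002 -0.09 ] joints [-0.88  0.07 -0.74 -2.37 -0.58 -2.1 ]
row [  24.5 -260.6   59.6] [ 0.431  0.002 -0.15 ] joints [-0.88  0.07 -0.74 -2.37 -0.58 -2.1 ]
```

```bash
python3 -c "
from h import *
F=R.from_euler('z',180,degrees=True)
row((640,-70,250),rot(5,20)*F)"
```

```text
row [  29.7 -217.1   60.2] [ 0.513  0.003 -0.18 ] joints [-0.88  0.07 -0.74 -2.37 -0.58 -2.1 ]
```

```bash
python3 jog.py '1 -8 2 0.02 0 -0.007;4 -26 7 0.06 0 -0.02;7 -50 14 0.12 0 -0.04;11 -78 22 0.18 0 -0.063;15 -106 30 0.25 0 -0.088;19 -136 38 0.32 0 -0.112;23 -165 46 0.39 0 -0.137;26 -190 53 0.45 0 -0.158;29 -210 58 0.495 0 -0.174;30 -217 60 0.513 0 -0.18'; python3 -c "
from h import *
F=R.from_euler('z',180,degrees=True)
row((640,-70,250),rot(5,20)*F)
for r in(40,80,118):row((657,-25,235),rot(5,20,r)*F)"
```

```text
clock: 7.7
position: [640.9, -68.7, 246.5]
ee_rot: [0.82, 0.036, 0.57, -0.028]
contact_force: [0.7, -0.8, -3.8]
gripper_width: 64.7
grasp_force: 66.2
row [ 2.9  1.2 -2.2] [-0.006  0.006 -0.003] joints [-0.41  0.23 -0.4  -1.99 -0.52 -2.48]
row [ -4.  -42.   22.8] [-0.246  0.004 -0.658] joints [-0.41  0.23 -0.4  -1.99 -0.52 -2.48]
row [ -4.  -42.   22.8] [-0.486  0.002 -1.314] joints [-0.41  0.23 -0.4  -1.99 -0.52 -2.48]
row [ -4.  -42.   22.8] [-7.140e-01 -1.000e-03 -1.937e+00] joints [-0.41  0.23 -0.4  -1.99 -0.52 -2.48]
```

```bash
python3 -c "
from h import *
F=R.from_euler('z',180,degrees=True)
row((657,-3,245),rot(5,20,60)*F)"; python3 jog.py '0 -5 2 -0.02 0 -0.05;-1 -12 5 -0.06 0 -0.16;-1 -20 8 -0.1 0 -0.27;-2 -30 12 -0.15 0 -0.4;-3 -40 16 -0.2 0 -0.54;-4 -50 20 -0.25 0 -0.67;-5 -58 23 -0.3 0 -0.8;-5 -62 24 -0.33 0 -0.88;-5 -64 24 -0.366 0 -0.98;-5 -64 24 -0.366 0 -0.98';python3 -c "
from h import *
F=R.from_euler('z',180,degrees=True)
for r in (90,118):row((657,-3,243),rot(5,20,r)*F)"
```

```text
row [  6.  -64.   21.3] [-0.366  0.003 -0.986] joints [-0.41  0.23 -0.4  -1.99 -0.52 -2.48]
clock: 8.7
position: [654.1, -4.6, 232.9]
ee_rot: [0.699, 0.316, 0.511, 0.388]
contact_force: [0.3, -0.4, -2.4]
gripper_width: 64.2
grasp_force: 66.5
row [6.9 8.1 0.7] [-0.183  0.009 -0.492] joints [-0.28  0.4  -0.82 -3.09 -1.04 -0.52]
row [6.9 8.1 0.7] [-0.352  0.008 -0.951] joints [-0.28  0.4  -0.82 -3.09 -1.04 -0.52]
```

```bash
python3 -c "
from h import *
F=R.from_euler('z',180,degrees=True)
s=arm.read_state();q=R.from_quat(s['ee_rot'])
ca=(rot(0,20)*F).inv().apply([0,0,1])
print(q.apply([0,0,1]),q.apply(ca))
for t in(.9,1,1.1,1.2): 
  g=q*R.from_rotvec([0,0,-t]);a=g.apply(ca);print(t,a.round(2),np.degrees(np.arccos(a[2])))
print(q.inv().apply([0,3,15]))"
```

```text
[ 0.95930387 -0.22012819 -0.17686055] [-0.06612716  0.86262595  0.50150141]
0.9 [-0.2   0.93 -0.3 ] 107.58915804690233
1 [-0.22  0.9  -0.39] 112.66336990831581
1.1 [-0.25  0.85 -0.46] 117.64477777411558
1.2 [-0.27  0.8  -0.54] 122.50820454008992
[ 9.55332188 11.47850737 -3.31329288]
```

```bash
python3 jog.py '5 6 1 0 0 -0.06;9 11 1 0 0 -0.18;9 11 1 0 0 -0.3;9 11 1 0 0 -0.44;9 11 1 0 0 -0.58;9 11 1 0 0 -0.72;9 11 1 0 0 -0.86;9 11 1 0 0 -1;9 11 1 0 0 -1.1;9 11 1 0 0 -1.18'; python3 jog.py '0 0 0 0 0 0;0 0 0 0 0 0;0 0 0 0 0 0;0 0 0 0 0 0;0 0 0 0 0 0'
python3 - <<'E'
from h import *
print(arm.read_state()["joints"].round(2))
a=camrig.get_image("top")[100:320,180:420];b=camrig.get_image("scene")[100:320,180:420]
cv2.imwrite("pics/c3.png",cv2.resize(np.hstack([a,b]),None,fx=1.65,fy=1.65,interpolation=2))
E
```

```text
clock: 9.7
position: [658.7, -3.4, 247.6]
ee_rot: [0.405, 0.651, 0.209, 0.607]
contact_force: [0.3, -0.5, -2.1]
gripper_width: 64.7
grasp_force: 66.5
clock: 10.2
position: [659.6, -3.1, 249.5]
ee_rot: [0.405, 0.649, 0.212, 0.608]
contact_force: [0.3, 0.7, -3.4]
gripper_width: 64.5
grasp_force: 66.5
[-0.27  0.36 -0.8  -3.09 -0.99  0.66]
```

View pics/c3.png

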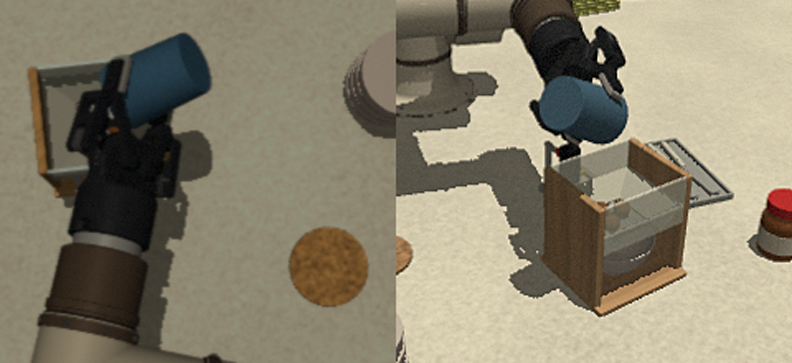

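The top crop shows the mouth over the hopper. The scene crop shows brown nuts inside it at (618,215). I'll tip a little further to be sure the cup is empty.

```bash
python3 jog.py '0 0 0 0 0 -0.1;0 0 0 0 0 -0.2;0 0 0 0 0 -0.3;0 0 0 0 0 -0.3;0 0 0 0 0 -0.2;0 0 0 0 0 -0.3;0 0 0 0 0 -0.3;0 0 0 0 0 -0.3'; python3 jog.py '0 0 0 0 0 0.15;0 0 0 0 0 0.3;0 0 0 0 0 0.45;0 0 0 0 0 0.6;0 0 0 0 0 0.75;0 0 0 0 0 0.9;0 0 0 0 0 1.05;0 0 0 0 0 1.2;0 0 0 0 0 1.35;0 0 0 0 0 1.46'; python3 -c "
from h import *
F=R.from_euler('z',180,degrees=True)
row((641,-69,247),rot(5,20)*F)"
```

```text
clock: 11.1
position: [659.7, -3.0, 249.7]
ee_rot: [0.305, 0.702, 0.119, 0.633]
contact_force: [-0.2, 0.3, -1.8]
gripper_width: 64.2
grasp_force: 66.4
clock: 12.1
position: [659.6, -3.0, 249.6]
ee_rot: [0.696, 0.318, 0.512, 0.391]
contact_force: [-0.1, -0.2, -3.2]
gripper_width: 64.2
grasp_force: 66.6
row [-61.9  29.4  -3.1] [0.363 0.004 0.99 ] joints [-0.27  0.36 -0.8  -3.09 -0.99 -0.51]
```

Back to the staging pose, reversing the path.

```bash
python3 jog.py '-3 2 0 0.03 0 0.1;-10 5 0 0.08 0 0.22;-18 9 -1 0.13 0 0.35;-26 13 -1 0.17 0 0.48;-35 17 -2 0.22 0 0.6;-44 21 -2 0.27 0 0.72;-52 25 -3 0.31 0 0.84;-58 28 -3 0.34 0 0.93;-62 29 -3 0.363 0 0.99;-62 29 -3 0.363 0 0.99'
python3 - <<'E'
from h import *
row((484.4,-235.8,240),R.from_quat([0.7973,-0.18256,0.56003,0.13167]))
a=camrig.get_image("top")[110:300,170:410];b=camrig.get_image("scene")[110:300,180:420]
cv2.imwrite("pics/c4.png",cv2.resize(np.hstack([a,b]),None,fx=1.65,fy=1.65,interpolation=2))
E
```

```text
clock: 13.1
position: [641.2, -69.4, 247.8]
ee_rot: [0.82, 0.036, 0.571, -0.024]
contact_force: [-0.1, 0.3, -3.1]
gripper_width: 64.2
grasp_force: 66.4
row [ -66.7  152.2 -157.2] [-0.509  0.006  0.182] joints [-0.41  0.23 -0.4  -2.   -0.51 -2.47]
```

View pics/c4.png

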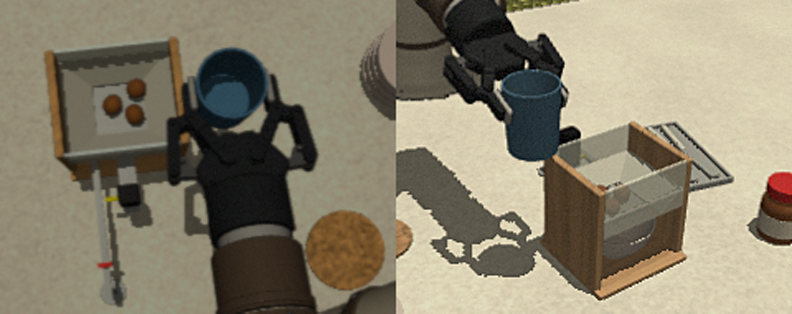

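All three nuts are in the hopper, at about (125,100) in the crop, and the cup is empty. The coaster is in clear view, so I'll measure it again while moving back.

```bash
python3 - <<'E'
from h import *
t=camrig.get_image("top")
m,b=blobs(t,(7,90,60),(20,255,255),300);print(b)
i=max((x for x in b if x[1][0]>330),key=lambda x:x[0][4]);print(onz(i[1],6),i)
E
python3 jog.py '-2 5 -5 -0.02 0 0.006;-8 18 -18 -0.06 0 0.02;-15 34 -36 -0.12 0 0.04;-24 54 -56 -0.18 0 0.06;-33 74 -77 -0.25 0 0.09;-42 96 -99 -0.32 0 0.11;-51 117 -121 -0.39 0 0.14;-59 136 -140 -0.45 0 0.16;-65 149 -153 -0.495 0 0.177;-67 152 -157 -0.509 0 0.182'
python3 - <<'E'
from h import *
t=camrig.get_image("top")
m,b=blobs(t,(7,90,60),(20,255,255),300);print(b)
r=R.from_quat([0.7973,-0.18256,0.56003,0.13167]);row((484.4,-235.8,75),r);row((484.4,-235.8,67),r)
E
```

```text
[([197, 141, 12, 66, 377], [202.5, 173.1]), ([355, 237, 48, 49, 1813], [378.9, 261.3])]
[ 480.28215274 -235.38842545    6.        ] ([355, 237, 48, 49, 1813], [378.9, 261.3])
clock: 14.25
position: [482.7, -235.7, 239.4]
ee_rot: [0.799, -0.183, 0.557, 0.135]
contact_force: [0.4, 0.1, -3.3]
gripper_width: 64.2
grasp_force: 66.5
[([272, 133, 13, 64, 403], [278.1, 165.1]), ([197, 141, 12, 66, 371], [202.5, 173.1]), ([355, 237, 40, 42, 862], [371.4, 253.5])]
row [-153.8   -2.3   57.8] [0.005 0.006 0.005] joints [-0.89  0.09 -0.76 -2.39 -0.6  -2.07]
row [-161.3   -2.4   60.6] [0.005 0.006 0.005] joints [-0.89  0.09 -0.76 -2.39 -0.6  -2.07]
```

```bash
python3 jog.py '-8 0 3 0 0 0;-24 0 9 0 0 0;-44 -1 16 0 0 0;-66 -1 25 0 0 0;-88 -1 33 0 0 0;-110 -2 41 0 0 0;-130 -2 49 0 0 0;-145 -2 54 0 0 0;-154 -2 58 0 0 0;-154 -2 58 0 0 0'
python3 - <<'E'
from h import *
r=R.from_quat([0.7973,-0.18256,0.56003,0.13167]);row((484.4,-235.8,67),r);row((484.4,-235.8,64),r)
E
```

```text
clock: 15.3
position: [486.7, -236.6, 72.8]
ee_rot: [0.8, -0.182, 0.556, 0.133]
contact_force: [-0.4, 0.4, -3.4]
gripper_width: 64.2
grasp_force: 66.4
row [-6.3  0.2 -0.2] [0.003 0.008 0.005] joints [-0.98  0.75 -0.99 -2.65 -1.37 -1.47]
row [-9.1  0.2  0.8] [0.003 0.008 0.005] joints [-0.98  0.75 -0.99 -2.65 -1.37 -1.47]
```

```bash
python3 jog.py '-2 0 0 0.003 0.008 0.005;-4 0 0 0.003 0.008 0.005;-6 0 0 0.003 0.008 0.005;-8 0 1 0.003 0.008 0.005;-8 0 1 0.003 0.008 0.005;-8 0 1 0.003 0.008 0.005'
```

```text
clock: 15.9
position: [484.4, -235.2, 67.6]
ee_rot: [0.796, -0.182, 0.562, 0.132]
contact_force: [0.3, -0.5, -2.6]
gripper_width: 64.3
grasp_force: 66.4
```

```bash
python3 jog.py '-1 0 0 0 0 0;-1 0 0 0 0 0;-2 0 1 0 0 0;-2 0 1 0 0 0';python3 jog.py '-1 0 0 0 0 0;-1 0 0 0 0 0;-1 0 0 0 0 0'
```

```text
clock: 16.3
position: [484.7, -235.3, 65.4]
ee_rot: [0.796, -0.182, 0.562, 0.132]
contact_force: [0.0, 0.6, -1.3]
gripper_width: 64.6
grasp_force: 66.5
clock: 16.6
position: [484.6, -235.2, 65.3]
ee_rot: [0.796, -0.181, 0.563, 0.132]
contact_force: [0.3, 1.0, 4.3]
gripper_width: 64.2
grasp_force: 66.4
```

```bash
python3 jog.py '0 0 0 0 0 0;0 0 0 0 0 0;0 0 0 0 0 0;0 0 0 0 0 0;0 0 0 0 0 0;0 0 0 0 0 0' 85;python3 jog.py '8 0 -3 0 0 0;18 0 -7 0 0 0;30 0 -11 0 0 0;45 0 -17 0 0 0;62 0 -23 0 0 0;85 0 -31 0 0 0;110 0 -40 0 0 0;140 0 -52 0 0 0;168 0 -62 0 0 0;168 0 -62 0 0 0'
python3 - <<'E'
from h import *
a=camrig.get_image("top")[150:350,280:500];b=camrig.get_image("scene")[120:320,60:280]
cv2.imwrite("pics/c5.png",cv2.resize(np.hstack([a,b]),None,fx=1.8,fy=1.8,interpolation=2))
E
```

```text
clock: 17.2
position: [484.3, -235.1, 64.2]
ee_rot: [0.796, -0.182, 0.561, 0.132]
contact_force: [-0.1, 0.2, 0.2]
gripper_width: 84.9
grasp_force: 0.0
clock: 18.2
position: [484.0, -233.7, 250.8]
ee_rot: [0.793, -0.179, 0.567, 0.135]
contact_force: [-0.1, -0.1, -0.0]
gripper_width: 85.0
grasp_force: 0.0
```

View pics/c5.png

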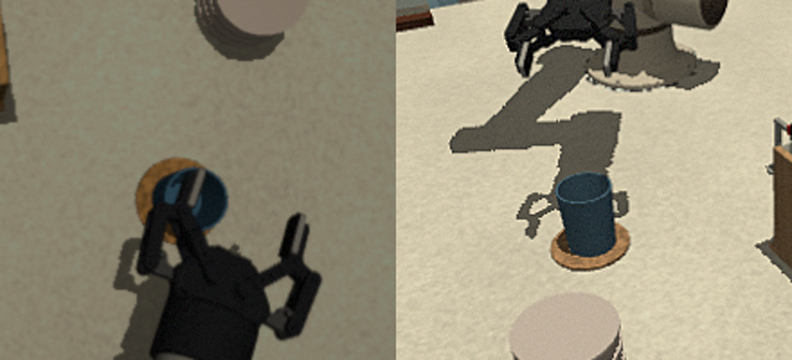

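The cup is upright on its coaster, with its rim at (585,190) in the scene crop. I'll unwind the wrist before approaching the handle.

```bash
python3 jog.py '0 0 0 0 0 -1.5;0 0 0 0 0 -1.5;0 0 0 0 0 -1.5;0 0 0 0 0 -1.5;0 0 0 0 0 -1.5;0 0 0 0 0 -1.5;0 0 0 0 0 -1.5;0 0 0 0 0 -1.5;0 0 0 0 0 -1.5;0 0 0 0 0 -1.5' >/dev/null; python3 jog.py '0 0 0 0 0 -1.5;0 0 0 0 0 -1.5;0 0 0 0 0 -1.5;0 0 0 0 0 -1.5;0 0 0 0 0 -1.5;0 0 0 0 0 -1.5;0 0 0 0 0 -1.5;0 0 0 0 0 -1.5;0 0 0 0 0 -1.5;0 0 0 0 0 -1.5'; python3 -c "
from h import *
row((440,-150,300),rot(15,85))
"
```

```text
clock: 20.3
position: [482.0, -232.7, 240.1]
ee_rot: [0.237, 0.784, -0.092, 0.567]
contact_force: [-0.8, -0.2, 0.9]
gripper_width: 85.2
grasp_force: 0.0
row [-23.6  59.4 -90. ] [-0.391  1.121 -0.714] joints [-0.88  0.08 -0.76 -2.38 -0.6   0.93]
```

```bash
python3 jog.py '-24 59 -90 -0.391 1.121 -0.714;-24 59 -90 -0.391 1.121 -0.714;-24 59 -90 -0.391 1.121 -0.714;-24 59 -90 -0.391 1.121 -0.714;-24 59 -90 -0.391 1.121 -0.714;-24 59 -90 -0.391 1.121 -0.714;-24 59 -90 -0.391 1.121 -0.714;-24 59 -90 -0.391 1.121 -0.714;-24 59 -90 -0.391 1.121 -0.714;-24 59 -90 -0.391 1.121 -0.714' 46; python3 -c "
from h import *
row((440,-150,300),rot(15,85));row((520,-10,260),rot(95.4,60))
"
```

```text
clock: 21.3
position: [397.0, -181.9, 222.6]
ee_rot: [0.093, 0.925, 0.03, 0.367]
contact_force: [-1.3, -1.0, -0.5]
gripper_width: 46.0
grasp_force: 0.0
row [-76.6  47.4 -27.3] [-0.056  0.675 -0.436] joints [-0.14 -0.15 -0.76 -0.39 -0.22 -1.29]
row [-79.3 191.7  54.8] [-1.009  0.271 -1.519] joints [-0.14 -0.15 -0.76 -0.39 -0.22 -1.29]
```

```bash
python3 jog.py '-77 47 -27 -0.056 0.675 -0.436;-77 47 -27 -0.056 0.675 -0.436;-77 47 -27 -0.056 0.675 -0.436;-77 47 -27 -0.056 0.675 -0.436;-77 47 -27 -0.056 0.675 -0.436;-77 47 -27 -0.056 0.675 -0.436;-77 47 -27 -0.056 0.675 -0.436'; python3 -c "
from h import *
row((520,-10,260),rot(95.4,60))
"
```

```text
clock: 22.0
position: [443.3, -150.5, 301.5]
ee_rot: [-0.131, 0.99, 0.004, 0.045]
contact_force: [-0.8, 0.4, 0.0]
gripper_width: 46.4
grasp_force: 0.0
row [-106.4  115.9   50.9] [-0.429 -0.362 -1.346] joints [ 0.01  0.04 -0.3  -0.02 -1.14 -1.31]
```

```bash
python3 jog.py '-106 116 51 -0.429 -0.362 -1.346;-106 116 51 -0.429 -0.362 -1.346;-106 116 51 -0.429 -0.362 -1.346;-106 116 51 -0.429 -0.362 -1.346;-106 116 51 -0.429 -0.362 -1.346;-106 116 51 -0.429 -0.362 -1.346;-106 116 51 -0.429 -0.362 -1.346;-106 116 51 -0.429 -0.362 -1.346;-106 116 51 -0.429 -0.362 -1.346;-106 116 51 -0.429 -0.362 -1.346'; python3 -c "
from h import *
row((544,14,165),rot(95.4,60))
"
```

```text
clock: 23.0
position: [518.1, -10.8, 262.1]
ee_rot: [0.715, -0.649, -0.19, -0.177]
contact_force: [-0.4, -0.3, 0.4]
gripper_width: 46.2
grasp_force: 0.0
row [ 29.6 -27.5  95.2] [-0.005  0.002  0.004] joints [-0.03  0.27 -0.02 -0.53 -1.37  0.26]
```

```bash
python3 jog.py '8 -8 20 0 0 0;18 -18 50 0 0 0;26 -25 80 0 0 0;29 -27 95 0 0 0;29 -27 95 0 0 0;29 -27 95 0 0 0'
python3 - <<'E'
from h import *
row((544.7,31,127),rot(95.4,60))
a=camrig.get_image("top")[180:300,170:330]
cv2.imwrite("pics/c6.png",cv2.resize(a,None,fx=4.5,fy=4.5,interpolation=2))
print([ (proj((544.7,31,127))[0]-[170,180])*4.5, (proj(arm.read_state()["position"])[0]-[170,180])*4.5])
E
```

```text
clock: 23.6
position: [544.9, 14.2, 168.0]
ee_rot: [0.715, -0.65, -0.188, -0.177]
contact_force: [-0.8, -0.1, 0.1]
gripper_width: 46.2
grasp_force: 0.0
row [ 5.9 -1.  44. ] [-0.008 -0.001  0.004] joints [ 0.02  0.4  -0.08 -0.57 -1.19  0.32]
[array([350.40902923, 219.84621975]), array([390.77756462, 209.80651692])]
```

View pics/c6.png

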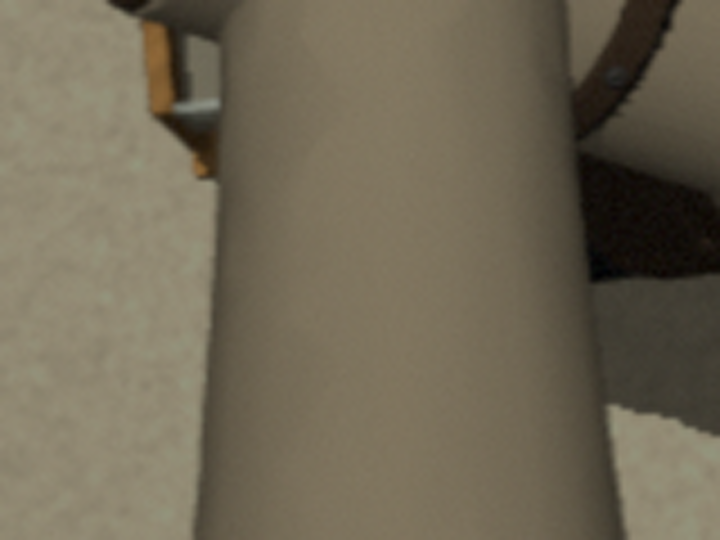

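The forearm hides the handle from the top camera, so I'll go by the measured positions, descend gently and watch the force.

```bash
python3 jog.py '3 0 8 0 0 0;4 -1 18 0 0 0;5 -1 28 0 0 0;6 -1 38 0 0 0;6 -1 44 0 0 0;6 -1 44 0 0 0'
python3 - <<'E'
from h import *
row((544.7,31,127),rot(95.4,60))
b=camrig.get_image("scene")[150:250,240:370]
cv2.imwrite("pics/c7.png",cv2.resize(b,None,fx=6,fy=6,interpolation=2))
E
```

```text
clock: 24.25
position: [548.6, 30.8, 132.2]
ee_rot: [0.717, -0.647, -0.183, -0.181]
contact_force: [-4.0, -4.4, 23.2]
gripper_width: 46.0
grasp_force: 5.0
row [2.  4.  4.8] [-0.018 -0.003  0.013] joints [ 0.04  0.44 -0.11 -0.59 -1.11  0.35]
```

View pics/c7.png

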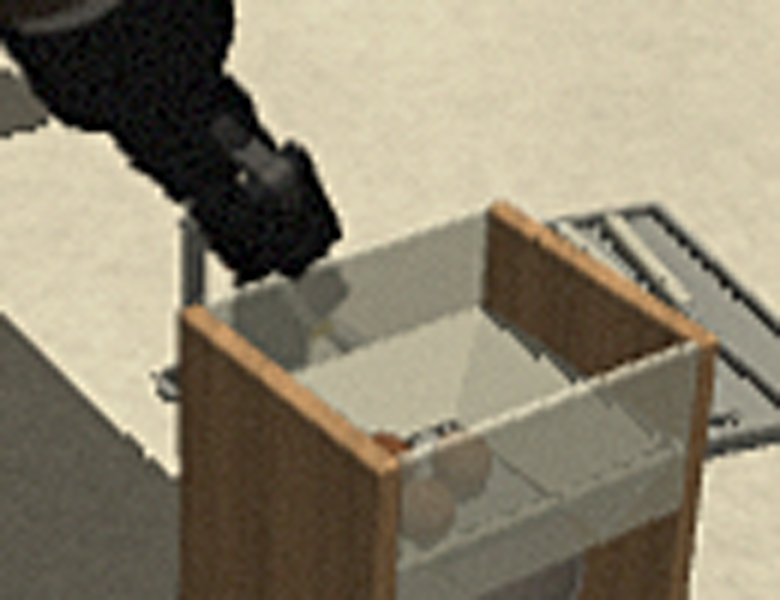

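The nuts are still in the hopper, but the gripper's knuckles are pressing about 23 N on the hopper rim. I'll retreat and grip across the handle's y faces, leaning back from the hopper.

```bash
python3 jog.py '0 2 -15 0 0 0;0 2 -40 0 0 0;0 2 -80 0 0 0;0 2 -110 0 0 0;0 2 -110 0 0 0'; python3 -c "
from h import *
row((500,25,240),rot(5.4,65))
"
```

```text
clock: 24.8
position: [549.0, -25.4, 225.5]
ee_rot: [0.716, -0.649, -0.184, -0.179]
contact_force: [0.6, -0.0, 0.0]
gripper_width: 46.0
grasp_force: 0.0
row [-55.1  43.9  14. ] [0.71  0.079 1.399] joints [-0.05  0.36  0.01 -0.53 -1.32  0.31]
```

```bash
python3 jog.py '-27 22 -10 0.1 0.01 0.2;-55 44 14 0.71 0.079 1.399;-55 44 14 0.71 0.079 1.399;-55 44 14 0.71 0.079 1.399;-55 44 14 0.71 0.079 1.399;-55 44 14 0.71 0.079 1.399;-55 44 14 0.71 0.079 1.399;-55 44 14 0.71 0.079 1.399;-55 44 14 0.71 0.079 1.399;-55 44 14 0.71 0.079 1.399' 56;python3 jog.py '0 0 0 0 0 0'
python3 - <<'E'
from h import *
row((500,25,240),rot(5.4,65))
row((519,29,179),rot(5.4,65))
row((544,31,126),rot(5.4,65))
t=camrig.get_image("top")
for nm,lo,hi in [("red",(0,120,60),(8,255,255)),("yel",(22,120,120),(35,255,255)),("black",(0,0,0),(180,255,32))]:
    print(nm,[b for b in blobs(t,lo,hi)[1] if 180<b[1][0]<300 and b[1][1]>150])
E
```

```text
clock: 25.8
position: [496.8, 25.4, 235.2]
ee_rot: [-0.156, 0.964, 0.039, 0.211]
contact_force: [-0.2, -0.6, 0.5]
gripper_width: 56.1
grasp_force: 0.0
clock: 25.9
position: [495.9, 25.5, 234.5]
ee_rot: [-0.159, 0.964, 0.039, 0.21]
contact_force: [0.8, -0.5, -0.2]
gripper_width: 56.0
grasp_force: 0.0
row [-5.7 -1.8 -3.5] [ 0.105 -0.007  0.209] joints [ 0.39  0.   -0.6   0.04 -0.53 -1.66]
row [ 2.2 -4.6 60. ] [ 0.105 -0.007  0.209] joints [ 0.39  0.   -0.6   0.04 -0.53 -1.66]
row [  2.2 -11.2 118.3] [ 0.105 -0.007  0.209] joints [ 0.39  0.   -0.6   0.04 -0.53 -1.66]
red []
yel [([234, 229, 7, 3, 17], [237.2, 230.1])]
black [([241, 222, 14, 14, 157], [248.0, 228.3]), ([210, 243, 93, 87, 3104], [257.7, 279.7]), ([295, 267, 9, 5, 30], [299.6, 269.4]), ([214, 297, 8, 6, 29], [217.8, 299.7]), ([268, 302, 6, 3, 9], [270.7, 302.8])]
```

```bash
python3 jog.py '0 -2 0 0.105 -0.007 0.12;0 -2 0 0.105 -0.007 0.209;2 -4 20 0.105 -0.007 0.209;2 -5 40 0.105 -0.007 0.209;2 -5 60 0.105 -0.007 0.209;2 -5 60 0.105 -0.007 0.209;2 -5 60 0.105 -0.007 0.209'
python3 - <<'E'
from h import *
row((544,31,126),rot(5.4,65))
E
```

```text
clock: 26.65
position: [521.6, 27.4, 181.0]
ee_rot: [-0.044, 0.975, 0.01, 0.217]
contact_force: [-0.2, 0.0, 0.6]
gripper_width: 55.9
grasp_force: 0.0
row [ 2.9  1.5 59.4] [-0.001  0.003 -0.003] joints [ 0.4   0.11 -0.81  0.5  -0.27 -2.33]
```

```bash
python3 -c "
from h import *
row((541,30.5,182),rot(5.4,85))
"; python3 jog.py '-12 0 -12 0 0.1 0;-19 2 6 0 0.25 0;-18 2 8 0 0.35 0;-18 2 8 0 0.35 0;-18 2 8 0 0.35 0;-18 2 8 0 0.35 0;-18 2 8 0 0.35 0'; python3 -c "
from h import *
row((541,30.5,182),rot(5.4,85));row((544.5,31,126),rot(5.4,85))
"
```

```text
row [-18.2   1.3   7.4] [-0.     0.352 -0.003] joints [ 0.4   0.11 -0.81  0.5  -0.27 -2.33]
clock: 27.35
position: [539.6, 31.7, 181.9]
ee_rot: [-0.046, 0.998, 0.003, 0.045]
contact_force: [0.0, -0.1, -0.2]
gripper_width: 56.1
grasp_force: 0.0
row [-1.3 -1.3  0. ] [ 0.002  0.003 -0.003] joints [ 0.37  0.26 -0.37  0.03 -0.85 -1.87]
row [ 0.3 -1.2 56.1] [ 0.002  0.003 -0.003] joints [ 0.37  0.26 -0.37  0.03 -0.85 -1.87]
```

```bash
python3 jog.py '0 -1 10 0 0 0;0 -1 22 0 0 0;0 -1 34 0 0 0;0 -1 46 0 0 0;0 -1 56 0 0 0;0 -1 56 0 0 0;0 -1 56 0 0 0'; python3 jog.py '0 0 0 0 0 0;0 0 0 0 0 0;0 0 0 0 0 0;0 0 0 0 0 0;0 0 0 0 0 0;0 0 0 0 0 0;0 0 0 0 0 0' 10; python3 -c "
from h import *
s=arm.read_state();print(s['position'],s['ee_rot'].tolist(),s['joints'].round(2))
d=72.7*np.array([-np.cos(.0945),-np.sin(.0945),0]);print(d,R.from_quat(s['ee_rot']).inv().apply(d))
"
```

```text
clock: 28.05
position: [546.2, 31.6, 125.6]
ee_rot: [-0.046, 0.998, 0.003, 0.045]
contact_force: [-0.7, 0.5, 0.4]
gripper_width: 56.2
grasp_force: 0.0
clock: 28.75
position: [546.4, 31.9, 126.7]
ee_rot: [-0.046, 0.998, 0.003, 0.046]
contact_force: [-2.3, 2.4, 5.5]
gripper_width: 22.8
grasp_force: 59.7
[546.38530026  31.8605226  126.68046359] [-0.04594516603495539, 0.9978984292059261, 0.002981259138895941, 0.04559472338234263] [ 0.37  0.34 -0.42  0.03 -0.72 -1.87]
[-72.37562691  -6.85992921   0.        ] [72.39631423 -0.17452558 -6.63575365]
```

```bash
python3 jog.py '5 0 0 0 0 0;13 0 -1 0 0 0;22 0 -2 0 0 0;31 0 -3 0 0 0;40 0 -4 0 0 0;49 0 -4 0 0 0;58 0 -5 0 0 0;66 0 -6 0 0 0;72.4 -0.2 -6.6 0 0 0;72.4 -0.2 -6.6 0 0 0'; python3 jog.py '0 0 0 0 0 0;0 0 0 0 0 0;0 0 0 0 0 0;0 0 0 0 0 0;0 0 0 0 0 0'
python3 - <<'E'
from h import *
s=arm.read_state();print(s['position'],s['joints'].round(2))
ex=np.array([np.cos(.0945),np.sin(.0945)])
print("travel",-(s['position'][:2]-[546.385,31.86])@ex, s['position'][2]-126.68)
t=camrig.get_image("top");sc=camrig.get_image("scene")
for n,i,yw in(("top",t,(200,280)),("scene",sc,(230,380))):
  for nm,lo,hi in [("red",(0,120,60),(8,255,255)),("yel",(20,100,100),(35,255,255)),("nut",(5,90,40),(14,255,200))]:
    print(n,nm,[b for b in blobs(i,lo,hi,5)[1] if yw[0]<b[1][0]<yw[1] and b[1][1]>140])
a=cv2.resize(t[130:310,190:290],(333,600),interpolation=2);b=cv2.resize(sc[160:310,240:357],(467,600),interpolation=2)
cv2.imwrite("pics/c8.png",np.hstack([a,b]))
E
```

```text
clock: 29.75
position: [474.3, 24.8, 126.7]
ee_rot: [-0.046, 0.998, 0.003, 0.047]
contact_force: [6.9, -2.1, 0.4]
gripper_width: 23.1
grasp_force: 59.0
clock: 30.25
position: [475.1, 24.9, 126.7]
ee_rot: [-0.046, 0.998, 0.003, 0.047]
contact_force: [7.8, -1.7, 1.4]
gripper_width: 23.0
grasp_force: 59.1
[475.07426613  24.8891052  126.66039159] [ 0.41  0.23 -0.6   0.05 -0.66 -1.93]
travel 71.65032894894298 -0.01960840640334993
top red []
top yel []
top nut [([232, 169, 22, 21, 249], [243.8, 179.5]), ([211, 264, 75, 73, 1957], [248.6, 299.4]), ([232, 266, 4, 4, 9], [233.6, 267.3]), ([229, 269, 2, 5, 7], [229.6, 271.3]), ([229, 272, 10, 7, 31], [233.7, 275.0]), ([258, 290, 4, 2, 6], [259.8, 290.5]), ([264, 328, 5, 5, 9], [266.1, 329.9]), ([236, 332, 13, 7, 27], [241.9, 335.6]), ([255, 332, 7, 5, 18], [258.3, 334.3])]
scene red [([277, 188, 7, 7, 23], [280.6, 190.3])]
scene yel [([275, 190, 3, 4, 8], [276.1, 191.4])]
scene nut [([326, 193, 5, 3, 5], [328.0, 194.2]), ([322, 195, 3, 5, 6], [323.5, 197.2]), ([332, 205, 6, 4, 9], [334.3, 206.9]), ([346, 204, 2, 6, 6], [346.7, 206.5]), ([351, 206, 4, 2, 5], [352.2, 206.2]), ([293, 222, 3, 6, 7], [294.3, 224.1]), ([280, 226, 6, 4, 7], [282.6, 227.4]), ([273, 237, 4, 4, 7], [274.4, 238.4]), ([270, 241, 4, 4, 6], [272.0, 242.8]), ([305, 249, 17, 9, 80], [314.4, 253.9]), ([279, 251, 4, 6, 9], [280.9, 253.8]), ([295, 253, 3, 5, 7], [295.7, 255.3]), ([332, 256, 5, 6, 10], [334.2, 258.2]), ([278, 259, 5, 4, 8], [280.1, 260.2]), ([277, 261, 2, 5, 6], [277.5, 263.0]), ([281, 266, 3, 3, 5], [282.4, 267.2]), ([305, 268, 7, 4, 7], [308.0, 269.0]), ([313, 270, 2, 5, 5], [313.6, 272.0])]
```

View pics/c8.png

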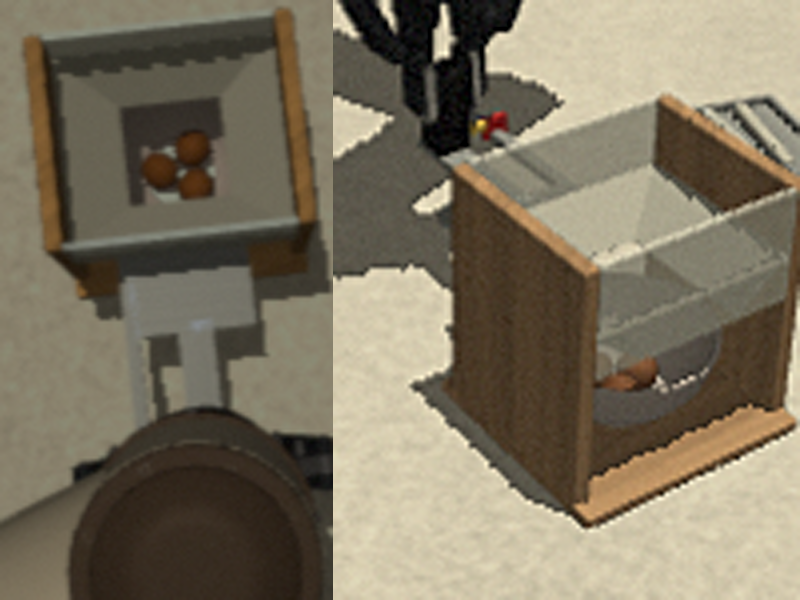

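All three nuts are in the white bowl, visible in the scene crop at (630,372). The yellow pointer (483,128) and red clip (495,120) look about level. I'll refine the numbers with sub-pixel centroids from the first top picture.

Run:
```python
from h import *
t=cv2.imread("pics/top0.png").astype(float)
ex=np.array([np.cos(.0945),np.sin(.0945)]);ey=np.array([-ex[1],ex[0]]);c=np.array([651.07,41.21])
def cen(w,x0,x1,y0,y1):
    yy,xx=np.mgrid[y0:y1,x0:x1];w=w[y0:y1,x0:x1].clip(0);w=w*(w>15);return (xx*w).sum()/w.sum(),(yy*w).sum()/w.sum()
r=cen(t[...,2]-t[...,1]-8,226,242,264,276);y=cen(np.minimum(t[...,1],t[...,2])-t[...,0]-35,230,241,226,235)
print(r,y)
for z in(87,94):
    d=[(onz(p,h)[:2]-c)@np.c_[ex,ey] for p,h in((r,z),(y,92))];print(d,d[1][0]-d[0][0])
# scene check, z planes
s=camrig.get_image("scene").astype(float)
r=cen(s[...,2]-s[...,1]-60,274,288,184,198);m,b=blobs(s.astype(np.uint8),(20,100,100),(35,255,255),3);b=[q for q in b if 270<q[1][0]<285][0]
print(r,b)
P=lambda x,yv,z:proj(np.r_[c+x*ex+yv*ey,z],"scene")[0]
for x in(-176,-178,-180):print(x,"ptr",P(x,22,91),"mark",P(x,37,87),P(x,37,90))
```

```text
(np.float64(233.20287621982538), np.float64(270.07652799178226)) (np.float64(236.9903593339176), np.float64(230.12795793163892))
[array([-178.00007721,   36.68365702]), array([-104.44535329,   21.41602102])] 73.55472391325746
[array([-177.90577095,   36.21755641]), array([-104.44535329,   21.41602102])] 73.46041765966636
(np.float64(280.4889779559118), np.float64(189.7134268537074)) ([282, 107, 2, 2, 3], [282.3, 107.7])
-176 ptr [275.86859426 190.99316315] mark [280.94691164 190.74325639] [280.95786426 189.68511036]
-178 ptr [275.41808566 190.65139756] mark [280.49364831 190.40475539] [280.50392039 189.34750442]
-180 ptr [274.96876918 190.31053913] mark [280.04157125 190.06714411] [280.05116656 189.01078759]
```

```bash
python3 jog.py '1.4 0 0 0 0 0;1.4 0 0 0 0 0;1.4 0 0 0 0 0;1.4 0 0 0 0 0'
python3 - <<'E'
from h import *
s=arm.read_state();ex=np.array([np.cos(.0945),np.sin(.0945)])
print("travel",-(s['position'][:2]-[546.385,31.86])@ex)
c=np.array([651.07,41.21]);ey=np.array([-ex[1],ex[0]])
P=lambda x,yv,z:proj(np.r_[c+x*ex+yv*ey,z],"scene")[0]
def cen(w,x0,x1,y0,y1):
    yy,xx=np.mgrid[y0:y1,x0:x1];w=w[y0:y1,x0:x1].clip(0);w=w*(w>15);return (xx*w).sum()/w.sum(),(yy*w).sum()/w.sum()
i=camrig.get_image("scene").astype(float)
w=np.minimum(i[...,1],i[...,2])-i[...,0]; print(w[186:197,270:286].astype(int)); print((i[...,2]-i[...,1])[186:197,270:290].astype(int))
print("ptr tip/root",P(-178,28,91),P(-178,12,91),"mark near edge",P(-178,30,87),P(-178,46,87))
E
```

```text
clock: 30.8
position: [473.8, 24.8, 126.6]
ee_rot: [-0.046, 0.998, 0.003, 0.047]
contact_force: [8.1, -2.5, 0.3]
gripper_width: 23.3
grasp_force: 59.1
travel 72.88181494040853
[[ -2   0   2   0   0   8   7  12  12  12  13  12  13  13  12  12]
 [  2   1   0  -4   5   9  10  12  12   5   4  -4  14  14  10  14]
 [ -1  -5  -2  -3   2   5   6   8   3   9   9  11  10   4  11   9]
 [  2 -10   0  -3   1  -5   3  -4   2   5   4   2   6   7  12  13]
 [ -2  -1   4  -3  24  28 104  92  23  -3   1  -3   2   6  11  16]
 [ -1  -6  -6   0  45  47  82  81  20  -2   0  -4   0   6  10  14]
 [  2   2   4 -11  55  52  54  43   5  -4  10  11  11   7   9  12]
 [ -5  -3  -1 -10  43  15  17  13   0   5  13  15  14  13  11  11]
 [-11   3   1  -4  16   8  10   7   1   5   5   9  14  12  12  20]
 [  1  -2 -10   0  10  12  15  12  13  10   4   2  10  15  17  18]
 [ -3   0   0   3   9  12  13  12  10  12   8  10   7  15  23  25]]
[[  4   0  -5   0   9   0   3   4   7   5   4   0  -1  -1   4   3   2   5
    3   5]
 [  0   7   0   4   3   2   4   1   3  -7 -10 -15  24   0   0   2   6   1
    6   1]
 [  5  -5  -5   
[... 189 characters left out ...]
86  96  89  74  84  47   1   1   6   6
    3   5]
 [  2   3   3   0  16  13  27  15  58  78  81  84  91  49   4   1   1   5
    0   9]
 [  3   5   0  -3  18  22  17  27  68  90  45  19  45  50   8   2   0   9
   10  10]
 [ -5   1   1  -3  12   9   1  42  83  35   3  -1   7   4   5   2  11  12
    9   9]
 [  8  -7  -2   0   5   3  -3  32  85  25  -3  -1   0   3   2   2  11  14
    9   9]
 [  2  -3   2   0   5   4   0   7  12   4  -1  -1  -1   2   0   4   8   9
    7   8]
 [  4   0   0   1   1   3   3   0   1   3  -2   2   1   2   3   5   3   1
    5   2]]
ptr tip/root [277.46203236 189.98586746] [271.98688322 191.76877724] mark near edge [278.13180333 191.17812924] [283.50861655 189.41763516]
```

```bash
python3 -c "
from bench import arm, camrig, job
print(job.job_done())"
```

```text
the job is handed in; nothing more can be done
None
```

I handed the job in at 30.8 s: the walnuts are in the white bowl, the empty cup is upright on its coaster, and the gripper is holding the handle about 72.9 mm out; I put the mark at 73 mm, judged mostly from measured distance because the gripper hid the pointer and mark from the top camera. On the first try at the handle the gripper hit something, probably the hopper rim, with about 23 N (limit 40 N), so I backed off and gripped it another way.

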